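# One wheel blank from the dispenser to the rails

## Robot

A 6-joint arm with a two-finger parallel gripper is mounted at the origin on the work surface. World frame = base frame: x ahead of the robot, y to its left, z up, the work surface at z = 0. Lengths are in mm, angles in rad, forces in N, time in s.
With the tool pointing down it reaches from about 275 to 825 mm from the base axis. Payload 4.9 kg.
Tool frame: the origin (TCP) lies at the very end of the fingers, on their centre line; the grasp point (between the pads) lies 19 mm behind it; z points along the fingers, y is the line along which they close (so a half turn about z gives the same grasp; the last joint's range is limited). The gripper opens to 85 mm and grips with 20 to 120 N. Pads are 22 mm wide; open, the fingers measure 114 mm over their backs; the gripper's body (76 mm by 85 mm) begins 54 mm behind the grasp point. The pads swing forward as they close: fully open they stand 13 mm farther back than shut.
Start: joints at [1.171, 0.326, -0.193, 1.052, 0, 1.437], TCP at [144.468, 530.705, 231.281] pointing down, gripper open.
Joint ranges: [-2.65, 2.65], [-0.97, 1.79], [-1.3, 1.35], [-1.93, 2.1], [-1.47, 1.37], [-3.14, 3.14]. Speed limits (rad/s): [2.57, 2.57, 3.14, 3.14, 3.14, 3.14].

## Interface

Orientations are given as [roll, pitch, yaw] about the fixed x, y, z axes, in that order (R = Rz(yaw) Ry(pitch) Rx(roll)).
In Python, from bench import bot, solve_ik, imaging gives the robot as it stands. Calls block until the motion is done:
- bot.move_ptp(position, orientation): joint-space move of the TCP to a pose.
- bot.movel(position, rot=None, max_speed=150, threshold=None): straight line of the TCP; rot=None keeps the orientation; max_speed is the mean speed in mm/s. With threshold (N) it stops when the force on the tool has changed by that much, and returns True; else False.
- bot.move_j(angles): joint-space move.
- bot.grip(opening, effort=None): opening from 0.0 (shut) to 1.0 (fully open); effort is the grip in N (None keeps the last); returns when the fingers have stopped.
- bot.dwell(seconds).
- solve_ik(position, orientation): joint angles nearest the present ones, or None.
- bot.get_state(): the state.
- imaging.capture(name): name is "scene" or "top"; returns the picture (420x560x3 uint8, blue, green, red); there is no depth.
- imaging.camera_model(name): a dict with "K" (3x3 intrinsics, pixels), "position" and "rotation" of the camera in the world. Camera axes: x right, y up, looking along -z (the intrinsics and any distortion apply to the point x, -y, -z); pixel columns grow to the right and rows downward; lengths in mm; the calibration is good to about 2 mm. A picture is of the moment at which its call begins. camera_model takes no time and is no camera call.
A pose or a line that the arm cannot do raises bot.IKError and nothing moves.
- bot.sign_off(): hands the job in; it is judged then, once.
The state is a dict: "t": time; "qpos": joint angles; "joint_velocities": joint speeds; "effort": joint torques, N m; "tcp_pos": TCP position; "orientation": TCP orientation; "contact_force": force on the tool from outside, world axes, zero at the start; "wrist_torque": the same for the moment, N m; "opening": opening from 0.0 (shut) to 1.0 (fully open); "gripper_force": force on a finger pad.
Only numpy, scipy, OpenCV 4.12 (cv2) and the standard library are available. Lean on these libraries where they do the work, as an engineer would, in place of code of your own. Each camera call takes 0.05 s, during which the arm holds its last target. There are 200 camera calls.

## Task

Press the plunger of the wheel-blank dispenser all the way down, once only, and let it spring back up, so that a single wooden blank slides out onto the bench. Then nudge that blank aside with the fingertips, never picking it up, until it lies wholly between the two parallel wooden rails, not sticking out at either end. The other blanks stay in the dispenser, and everything else stays where it stands.

Things in the scene. Friction and masses are not known exactly. Their poses are not given: they have to be found in the camera images.
- dispenser: Fixed plywood dispenser. Origin on the bench (z = 0) under the centre of its magazine, a round cage of thin wooden dowels 69 mm across and 52 mm high, open on top, holding a stack of three blanks. The ejected blank leaves along the dispenser's -x axis. Behind the magazine a plywood housing 64 mm wide and 75 mm high runs from x = 25 to x = 140 mm; the plunger stands up out of its top. Fixed at a different place and yaw every time.
- plunger_top (a point): Centre of the flat top of the plunger's round black cap (36 mm across, 12 mm thick), 125 mm above the bench when up, 95 mm when down; it lies 65 mm behind the magazine centre (dispenser +x).
- plunger (a joint): How far the plunger is pressed, in m: 0 up, 0.030 fully down. It moves straight down against a spring (about 6.5 N at first, 10.5 N at the bottom, somewhat more if pressed fast) and returns by itself when let go. All the way down and back pushes the lowest blank out; every further full press would eject another.
- exit_spot (a point): Point on the bench 105 mm in front of the magazine centre (dispenser -x): a blank comes to rest within about 10 mm of here if the plunger is pressed steadily at under 0.05 m/s.
- blank0: The lowest blank in the magazine, the one that is ejected: plain wooden disc, 48 mm diameter, 16 mm thick, about 22 g, lying flat on the bench. Origin at the centre of its underside. It slides on the bench.
- blank1: The middle blank, the same disc; it rests on the lowest one and drops 16 mm to the bench when that one has gone and the plunger is up again. Origin at the centre of its underside.
- blank2: The top blank, the same disc, on the middle one. Origin at the centre of its underside.
- rails: Two parallel dark wooden rails fixed on the bench, either to the left or to the right of the exit, about 140 mm from it. Each is 110 mm long, 18 mm wide, 14 mm high; the lane between them is 80 mm wide, flat at bench height and open at both ends. Origin on the bench at the middle of the lane; y runs along the lane, x across it. One end of the lane faces the exit.
- tray: Fixed shallow plywood tray of dowel pins, 90 x 70 x 22 mm, on the other side of the exit. Not used. Origin under its centre.
- glue: Yellow glue bottle, 56 mm across, 165 mm high, standing beside the dispenser. Leave alone. Origin under its centre.
- sleeve: Brown-red sanding sleeve, a tube 53 mm across, 114 mm high, standing beside the dispenser. Leave alone. Origin under its centre.
- offcut: Wooden offcut, 35 x 75 x 24 mm, in front of the exit. Leave alone. Origin under its centre.
- pencil: Flat red carpenter's pencil, 15 x 150 x 8 mm. Leave alone. Origin under its centre.
- washer: Steel washer 50 mm across, 6 mm thick. Leave alone. Origin under its centre.
- tape: Yellow tape measure, 72 x 38 x 62 mm. Leave alone. Origin under its centre.
- jar: Glass jar with a steel lid, 70 mm across, 85 mm high. Leave alone. Origin under its centre.
- driver: Screwdriver with a black handle, lying. Leave alone. Origin under its middle.

How it is judged (in metres and radians):
On the way, in this order (a step that is already met when the one before it is completed fails the run):
1. the plunger is pressed all the way down (value of joint plunger above 0.026 m), for 0.05 s.
2. the plunger is up again and one blank lies out on the bench (value of joint plunger below 0.004 m and horizontal distance between blank0 and dispenser above 0.065 m and height (world z) of blank0 below 0.004 m and linear speed of blank0 below 0.01 m/s and horizontal distance between each of blank1, blank2 and dispenser below 0.012 m), for 0.1 s.
3. the blank lies wholly between the rails (y of blank0 in the frame of rails between -0.031 and 0.031 m and x of blank0 in the frame of rails between -0.024 and 0.024 m and height (world z) of blank0 below 0.004 m and linear speed of blank0 below 0.01 m/s), for 0.2 s.
At the end, for the whole second after the job is handed in: The ejected blank lies flat and at rest on the bench wholly between the rails (its centre within 31 mm of the lane's middle along the lane and 24 mm across it), the plunger is up (within 4 mm), and the other two blanks are still in the magazine (within 12 mm of its centre) (all of step 3 and value of joint plunger below 0.004 m and horizontal distance between each of blank1, blank2 and dispenser below 0.012 m); the robot touches nothing.
It fails at once if the ejected blank is lifted (more than 12 mm) or tipped up (height (world z) of blank0 above 0.012 m or angle between blank0's own z axis and vertical above 0.5 rad).
It fails at once if a second blank leaves the magazine (horizontal distance between any of blank1, blank2 and dispenser above 0.012 m).
It fails at once if another blank is lifted (height (world z) of blank1 above 0.026 m or height (world z) of blank2 above 0.042 m).
It fails at once if a bystander is moved by more than 20 mm or knocked over (distance of any of glue, sleeve, offcut, pencil, washer, tape, jar, driver from where it was at the start of the episode above 0.02 m or angle between any of glue, sleeve, jar's own z axis and vertical above 0.5 rad).
It also fails if it takes over 56 s, if anything falls off the work surface, if the arm or the gripper's body presses on something with over 40 N, if the wrist force passes 120 N, or if a joint passes its speed limit or range.

## Working session

There is one attempt and no reset: what is moved stays moved. The work goes in short steps, each a Python script; the robot and the scene stay as the last script left them, time stands still between calls to the robot, and variables do not carry over. Pictures are saved under pics/ and viewed, at most 10 in all, crops included, and the job is handed in when it is done.

```bash
mkdir -p pics
python3 - <<'E'
from bench import bot, imaging
import cv2
for n in("scene","top"):
    im=imaging.capture(n); cv2.imwrite(f"pics/{n}0.png",im)
    c=imaging.camera_model(n); print(n,{k:(v.tolist() if hasattr(v,'tolist') else v) for k,v in c.items()})
print(bot.get_state())
E
```

```text
scene {'K': [[470.6449052884435, 0.0, 276.0908438746083], [0.0, 470.6449052884435, 201.9982028141086], [0.0, 0.0, 1.0]], 'position': [1172.7468183367378, -523.7627539004736, 1072.4152118103686], 'rotation': [0.7053996235038152, 0.017347052475748415, 0.8353013542923947]}
top {'K': [[386.11322677933674, 0.0, 281.0633179663284], [0.0, 386.11322677933674, 205.76359400488573], [0.0, 0.0, 1.0]], 'position': [463.0808227315086, 6.278009408311309, 1131.6651610688345], 'rotation': [0.09024519384509411, -0.014362093862694714, -1.5776480800188128]}
{'t': 0.1, 'qpos': array([ 1.17082041e+00,  3.26870211e-01, -1.93473247e-01,  1.05199662e+00,
       -7.55785110e-06,  1.43657864e+00]), 'joint_velocities': array([ 0.00042201, -0.00177876,  0.00270824,  0.00098289, -0.00064723,
        0.00048552]), 'effort': array([ 1.33599307e-03, -4.44239473e+01,  2.63038230e+01,  7.87159370e-03,
       -7.34677360e-05, -1.09523066e-05]), 'tcp_pos': array([144.25118006, 530.21374419, 230.58392863]), 'orientation': array([-3.14006178e+00, -1.99086782e-04,  2.87583428e+00]), 'contact_force': array([ 0.83755379, -0.11295611, -0.66631647]), 'wrist_torque': array([ 0.02928034, -0.00817346,  0.04328013]), 'gripper_force': 0.0, 'opening': 1.0021231266299508}
```

View pics/top0.png

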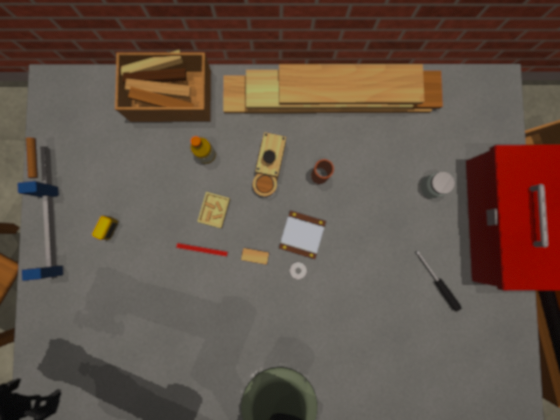

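View pics/scene0.png

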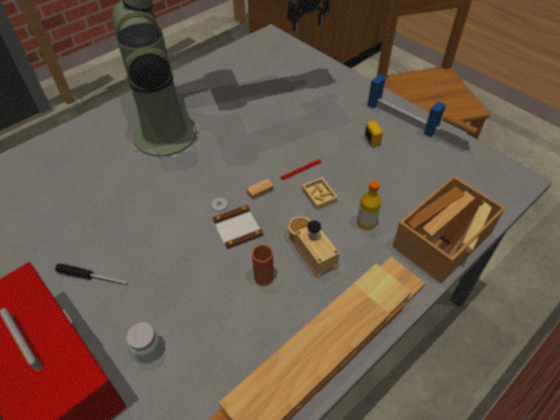

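The top view shows the dispenser at about (268,160), with the magazine at (265,184) and the cap at (269,157). The rails are around (302,235), the tray at (213,209), the offcut at (255,256) and the washer at (298,271). I'll write the helper next and zoom in.

```bash
cat > h.py <<'E'
import numpy as np, cv2
from scipy.spatial.transform import Rotation as R
from bench import bot, imaging, solve_ik
def cast(n,uv,z):
    c=imaging.camera_model(n); K=np.array(c["K"]); d=np.linalg.inv(K)@[uv[0],uv[1],1]
    d=R.from_euler('xyz',c["rotation"]).apply([d[0],-d[1],-d[2]]); p=np.array(c["position"])
    return p+d*(z-p[2])/d[2]
def proj(n,P):
    c=imaging.camera_model(n); q=R.from_euler('xyz',c["rotation"]).inv().apply(np.array(P,float)-c["position"])
    K=np.array(c["K"]); u=K@[q[0],-q[1],-q[2]]; return u[:2]/u[2]
E
python3 - <<'E'
from h import *
a=cv2.imread("pics/top0.png"); b=cv2.imread("pics/scene0.png")
cv2.imwrite("pics/topc.png",cv2.resize(a[125:285,185:345],None,fx=3.7,fy=3.7,interpolation=cv2.INTER_CUBIC))
cv2.imwrite("pics/scenec.png",cv2.resize(b[150:290,200:400],None,fx=4,fy=4,interpolation=cv2.INTER_CUBIC))
E
```

```text
(no output)
```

View pics/topc.png

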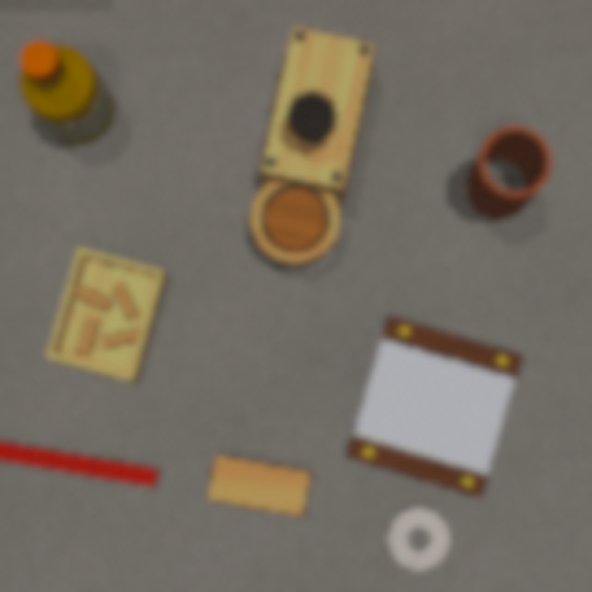

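View pics/scenec.png

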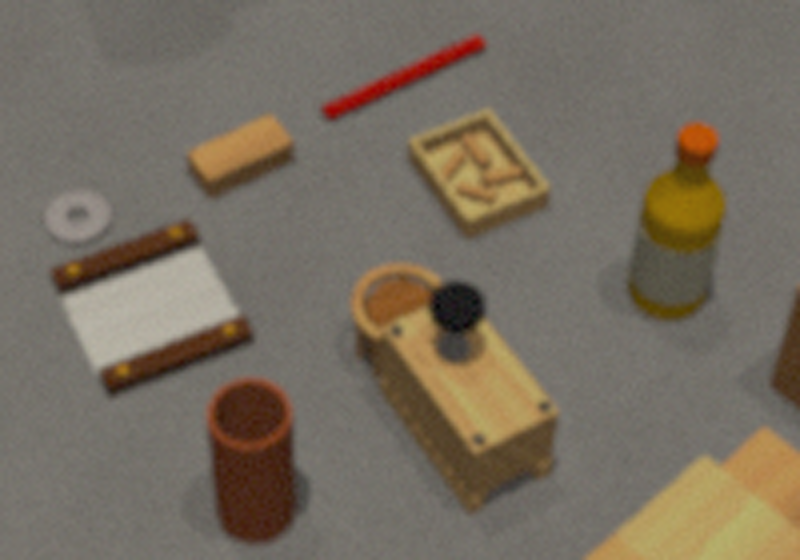

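The crops clearly show the black cap (top crop 311,117), the magazine ring (296,222), the housing top quad, the white lane patch (437,405), with the rails above and below it, and its left end facing the exit. The offcut is at crop (260,486).

Run:
```python
from h import *
a=cv2.imread("pics/top0.png"); b=cv2.imread("pics/scene0.png")
def blob(im,m,box):
    x0,y0,x1,y1=box; k=np.zeros(im.shape[:2],np.uint8); k[y0:y1,x0:x1]=m[y0:y1,x0:x1]*255
    c=max(cv2.findContours(k,0,1)[0],key=cv2.contourArea); return c[:,0,:].astype(float),cv2.contourArea(c)
pts={}
for n,im,box in(("top",a,(255,140,285,170)),("scene",b,(300,215,330,240))):
    c,A=blob(im,im.max(2)<60,box); (x,y),r=cv2.minEnclosingCircle(c.astype(np.float32)); print(n,"cap",x,y,r,A)
    pts[n]=(x,y); print(cast(n,(x,y),119 if n=="scene" else 124))
o=lambda p:((p[0]+.5)/3.7+184.5,(p[1]+.5)/3.7+124.5)
q=np.array([cast("top",o(p),75) for p in[(296,29),(374,42),(343,190),(262,178)]])
print("housing c",q.mean(0),"sides",np.linalg.norm(q-np.roll(q,1,0),axis=1))
ax=(q[0]+q[1]-q[2]-q[3]);ax/=np.linalg.norm(ax);yaw=np.arctan2(ax[1],ax[0]);print("yaw",yaw)
print("mag from housing",q.mean(0)-82.5*ax)
print("mag ring",cast("top",o((296,219)),52), "sleeve",cast("top",o((515,160)),114))
hsv=cv2.cvtColor(a,cv2.COLOR_BGR2HSV)
c,A=blob(a,(a.min(2)>140),(275,205,335,262))
w=np.array([cast("top",p,0)[:2] for p in c],np.float32); r=cv2.minAreaRect(w);print("lane",r)
for nm,p,z in(("railA",(453,346),14),("railB",(417,467),14),("offcut",(260,486),24),("washer",(419,540),6),("trayTR",(165,268),22),("trayBR",(135,380),22),("pencilend",(157,477),8),("offR1",(310,470),24),("offL1",(215,456),24)):print(nm,cast("top",o(p),z))
```

```text
top cap 269.0 156.5 5.590270042419434 77.0
[685.43498952  22.25403164 124.        ]
scene cap 314.0 226.9499969482422 6.37210750579834 108.5
[687.02366005  23.40835112 119.        ]
housing c [702.72988753  17.98599973  75.        ] sides [116.64215037  59.72272199 115.45287858  61.2325746 ]
yaw -0.21644307155458586
mag from housing [622.15481866  35.70345657  75.        ]
mag ring [623.07572822  36.01935694  52.        ] sleeve [ 656.18674811 -124.05081976  114.        ]
lane ((480.936279296875, -71.26348114013672), (110.3409194946289, 76.46009063720703), 72.97589111328125)
railA [527.62135102 -85.67028364  14.        ]
railB [433.56226262 -56.41918364  14.        ]
offcut [420.18651061  65.07807248  24.        ]
washer [376.7762186  -57.82618507   6.        ]
trayTR [589.4260908  139.09850142  22.        ]
trayBR [502.28495728 161.83009784  22.        ]
pencilend [427.12429304 146.14255989   8.        ]
offR1 [432.12713472  26.60599402  24.        ]
offL1 [443.36482673  99.674973    24.        ]
```

Run:
```python
from h import *
yaw=np.radians(73); o=[np.pi,0,yaw]
for p in([686,22,260],[686,22,95],[540,120,100],[540,120,4],[470,-105,4]): print(p,solve_ik(p,o),solve_ik(p,[np.pi,0,yaw-np.pi]))
bot.grip(0.0)
bot.move_ptp([686,22,260],o)
bot.movel([686,22,135])
bot.dwell(.3)
f0=bot.get_state()["contact_force"]
print(bot.movel([686,22,92],max_speed=20,threshold=22))
bot.dwell(.2)
s=bot.get_state(); print(s["t"],s["tcp_pos"],f0,s["contact_force"])
```

```text
[686, 22, 260] [-0.0753811   0.57939386  0.27858768  1.26999015  0.          1.7921212 ] [-0.0753811   0.57939386  0.27858768  1.26999015  0.         -1.34947145]
[686, 22, 95] [-0.0753811   0.68045623  0.02954646  0.91988656  0.          1.7921212 ] [-0.0753811   0.68045623  0.02954646  0.91988656  0.         -1.34947145]
[540, 120, 100] [ 0.08522255  0.45390528 -0.3650466   0.75184445  0.          1.95272485] [ 0.08522255  0.45390528 -0.3650466   0.75184445  0.         -1.1888678 ]
[540, 120, 4] [ 0.08522255  0.58507377 -0.44611111  0.53961145  0.          1.95272485] [ 0.08522255  0.58507377 -0.44611111  0.53961145  0.         -1.1888678 ]
[470, -105, 4] [-0.37322472  0.49211993 -0.63747883  0.44119757  0.          1.49427758] [-0.37322472  0.49211993 -0.63747883  0.44119757  0.         -1.64731508]
False
7.275 [686.30539079  21.97513303  94.95530259] [0.37217953 0.06634843 0.5138276 ] [-6.45345849  0.16373291 15.41398844]
```

Run:
```python
from h import *
bot.movel([686,22,130],max_speed=30)
bot.movel([686,22,240])
yaw=np.radians(73)
bot.move_ptp([560,230,200],[np.pi,0,yaw])
bot.grip(0.33)
s=bot.get_state(); print(s["t"],s["tcp_pos"],s["opening"])
for n in("top","scene"):cv2.imwrite(f"pics/{n}1.png",imaging.capture(n))
a=cv2.imread("pics/top1.png"); b=cv2.imread("pics/scene1.png")
x=[cv2.resize(a[130:280,185:335],(400,400)),cv2.resize(b[140:290,220:370],(400,400))]
cv2.imwrite("pics/c1.png",np.hstack(x))
print(proj("top",[520,58.5,16]),proj("scene",[520,58.5,16]))
```

```text
10.9333 [560.50334985 229.32166444 199.99306605] 0.326920602161565
[257.30568415 221.0434316 ] [280.24680217 208.49811443]
```

View pics/c1.png

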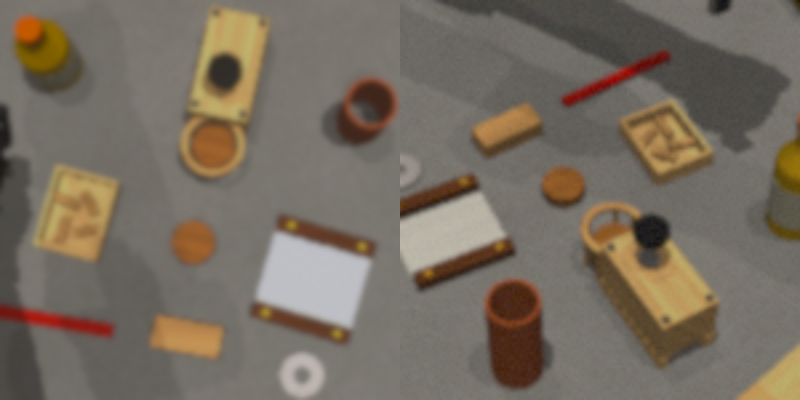

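The blank lies at about top crop (193,242), within a few mm of the exit spot, and the other blanks are still in the magazine. I'll measure it and push it.

Run:
```python
from h import *
a=cv2.imread("pics/top1.png"); h=cv2.cvtColor(a,cv2.COLOR_BGR2HSV)
x0,y0,x1,y1=245,207,270,234
m=((h[y0:y1,x0:x1,1]>90)*255).astype(np.uint8)
M=cv2.moments(m,True); uv=(x0+M["m10"]/M["m00"],y0+M["m01"]/M["m00"])
B=cast("top",uv,12)[:2]; C=np.array([481,-71.3])
d=C-B; L=np.linalg.norm(d); d/=L; yaw=np.arctan2(-d[1],-d[0])
print(uv,"area mm2",M["m00"]*(1120/386)**2,B,L,np.degrees(yaw))
assert 120<L<155 and abs(np.degrees(yaw)-73)<8
S=B-d*58; o=[np.pi,0,yaw]
bot.move_ptp([*S,110],o)
bot.movel([*S,5],max_speed=80); print(bot.get_state()["tcp_pos"],bot.get_state()["contact_force"])
E_=C-d*31
print(bot.movel([*E_,5],max_speed=40,threshold=15))
bot.movel([*(E_-d*25),5],max_speed=60)
bot.movel([*(E_-d*25),150]); 
bot.move_ptp([560,230,200],[np.pi,0,yaw])
print(bot.get_state()["t"])
for n in("top","scene"):cv2.imwrite(f"pics/{n}2.png",imaging.capture(n))
a=cv2.imread("pics/top2.png"); b=cv2.imread("pics/scene2.png")
cv2.imwrite("pics/c2.png",np.hstack([cv2.resize(a[130:280,185:335],(400,400)),cv2.resize(b[140:290,200:350],(400,400))]))
h=cv2.cvtColor(a,cv2.COLOR_BGR2HSV)
k=np.zeros(a.shape[:2],np.uint8); cv2.fillPoly(k,[np.array([proj("top",[*(C+i*36*np.array([.956,-.293])+j*75*np.array([.293,.956])),8]) for i,j in((-1,-1),(1,-1),(1,1),(-1,1))]).astype(np.int32)],255)
k[h[...,1]<90]=0; M=cv2.moments(k,True); p=cast("top",(M["m10"]/M["m00"],M["m01"]/M["m00"]),12)[:2]-C
print("lane frame x,y",p@[.956,-.293],p@[.293,.956],M["m00"]*(1120/386)**2)
```

```text
(257.0, 220.45871559633028) area mm2 1835.345915326586 [521.90568787  59.57059903] 137.1145105019993 72.64253504220261
[539.69287821 114.96186636   5.5127601 ] [-0.25718005  1.14984419 -0.08217613]
False
20.0833
lane frame x,y 0.689622501352097 0.7568179973259468 1523.8422507986793
```

View pics/c2.png

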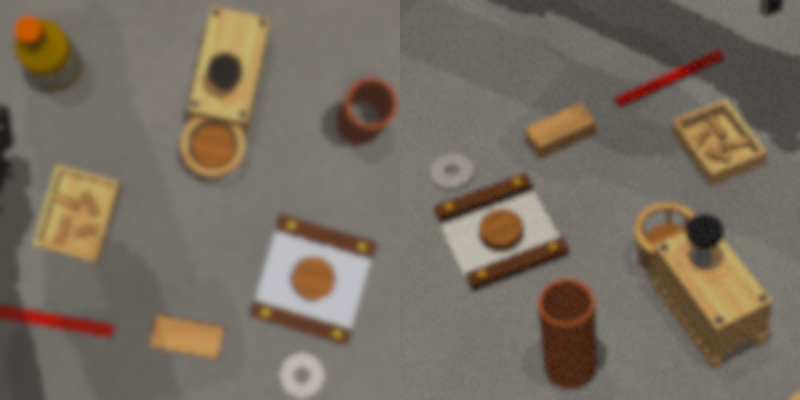

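The blank lies flat in the middle of the lane (top crop 313,279), within 1 mm of its centre. The plunger is up and everything else is where it was.

```bash
python3 -c "
from bench import bot
print(bot.sign_off())"
```

```text
the job is handed in; nothing more can be done
None
```

I pressed the plunger fully once, one blank came out, and I nudged it to within about 1 mm of the lane's middle between the rails. I handed the job in at about 20 s; no verdict was returned.

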